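Roll a shaft into the vee stand and clamp it

ROBOT

A 7-joint arm with a two-finger parallel gripper is mounted at the origin on a cart in front of the work surface, level with it; the furniture and walls round the work are solid. World frame = base frame: x ahead of the robot, y to its left, z up, the work surface at z = 0. Lengths are in m, angles in rad, forces in N, time in s.
With the tool pointing down it reaches from about 0.4 to 0.925 m from the base axis. Payload 4.1 kg.
Tool frame: the origin (TCP) lies at the very end of the fingers, on their centre line; the grasp point (between the pads) lies 19 mm behind it; x points along the fingers, y is the direction in which the jaws open and shut, and the axes are right-handed (so a half turn about x gives the same grasp; the last joint's range is limited). The gripper opens to 85 mm and grips with 20 to 120 N. Pads are 22 mm wide; open, the fingers measure 114 mm over their backs; the gripper's body (76 mm by 85 mm) begins 54 mm behind the grasp point. The pads swing forward as they close: fully open they stand 13 mm farther back than shut.
Start: joints at [-1.425, 0.398, 0.045, 1.537, -0.019, 1.207, -0.051], TCP at [0.158, 0.631, 0.231] pointing down, gripper open.
Joint ranges: [-2.82, 2.82], [-0.49, 2.23], [-1.37, 1.46], [0, 2.46], [-1.36, 4.5], [0.23, 2], [-2.94, 2.94]. Speed limits (rad/s): [2.57, 2.57, 3.14, 3.14, 3.14, 3.14, 3.14].

INTERFACE

Orientations are given as a unit quaternion [x, y, z, w].
In Python, from cell import observe, capture, camera_params, job_done, boxes_of, landmark_of gives the robot as it stands.
- The arm moves only by the tool carry_out, never from a script. Its argument "steps" is a list of rows, each a list of 3 entries, a list of its own where there are three numbers: the shift along the tool's x, y, z in m, then the turn, a rotation vector about the tool's x, y, z in degrees, then the closure in counts, from 0 (fully open) to 255 (shut). A call has 1 to 20 rows; each row shifts and turns the commanded pose from where the row before left it, along the tool's axes as they then stand; what a row does not reach is not made up. A row lasts 1/10 s, in which the tool goes at most 50 mm and 8.59 degrees, less where a joint would pass 70% of its speed; a pose out of reach is approached as far as the arm can. A call with a gripper value outside its range is refused whole. The fingers move at their own pace and stop on an object; the grip force is fixed at half the most. Time passes only in rows, so rows that do not move let the fingers close. It gives the time, the measured TCP pose, the force and the opening at its end, in the units of the state.
- observe(): the state, without advancing time (a new reading comes with each control period).
- capture(name): name is "scene" or "side" or "wrist"; returns the picture (480x640x3 uint8, red, green, blue); there is no depth.
- camera_params(name): a dict with "fx", "fy", "cx", "cy" (pixels), "R" (3x3) and "t" (3): a world point X has camera coordinates R X + t. Camera axes: x right, y down, z forward; pixel columns grow to the right and rows downward; lengths in m; the calibration is good to about 2 mm. A picture is of the moment at which its call begins: read the wrist's pose just before it. camera_params takes no time and is no camera call; for the wrist camera it gives the pose at the moment of the call.
- job_done(): hands the job in, once; it reports no verdict.
Trained networks look in the newest picture that a camera, given by its name, has taken for a name from the list of things; names that differ only in an ending like _2 or _b are one class to them, and where a whole thing is asked for, a point or a joint stands for the part that bears it (a point fixed in the world has none). Each returns a list of dicts, best first, with "conf" (0 to 1); they miss things now and then, are a little off and sometimes report something else, mostly with a low value. They report only what shows in the picture. A call takes as long as a camera call.
- boxes_of(camera, thing): "point" ([x, y, z] in m, in world coordinates, good to about 4 mm: the middle of the surface that is visible of it).
- landmark_of(camera, thing): "point" ([x, y, z] in m, in world coordinates, good to about 4 mm: a listed point, or the origin of a listed thing).
The state is a dict: "clock": time; "qpos": joint angles; "dq": joint speeds; "tau": joint torques, N m; "position": TCP position; "ee_rot": TCP orientation; "force": force on the tool from outside, world axes, zero at the start; "torque": the same for the moment, N m; "opening": opening from 0.0 (shut) to 1.0 (fully open).
Only numpy, scipy, OpenCV 4.12 (cv2) and the standard library are available. Lean on these libraries where they do the work, as an engineer would, in place of code of your own. Each camera call takes 0.05 s, during which the arm holds its last target. There are 200 camera calls.

TASK

Set up the longer of the two shafts for measuring: lift it out of the sloping rack, lay it level across the front of the two rails of the vee stand, about centred between them, and let go; then roll it along the rails, under the raised hold-down arm, until it drops into the vees and settles there by itself (do not carry it over and lower it in). With the shaft at rest in the vees, press the hold-down arm's black knob down until its pad bears on the shaft, and back away; leave the shorter shaft and everything else where it is.

Things in the scene. Friction and masses are not known exactly. Their poses are not given: they have to be found in the camera images.
- long_shaft_mid (a point): Middle, on the axis, of the long shaft: plain steel bar, 28 mm diameter, 110 mm long, about 0.26 kg, dark ring near each end. Its x axis runs along the bar. It starts in one of the rack's two places, lying at 30 degrees to the level, its free upper end away from the robot.
- long_shaft: The same long shaft; its origin lies on the axis at the end that is the lower one in the rack; x axis runs along the bar to the other end.
- short_shaft_mid (a point): Middle, on the axis, of the short shaft: same steel and 28 mm diameter, only 70 mm long; it starts in the other place of the rack and stays there.
- shaft_rack: Fixed rack, aluminium base 140 x 140 x 8 mm on the tool wallet (7 mm); origin: centre of underside. Two grey vee bars at its y = +50 and -50 mm, 100 mm long, rise at 30 degrees along its +x. They are at most 25 mm wide, narrower than the shafts on them: fingers pass either side of a shaft to 30 mm below its axis. A low stop at the foot: lift a shaft off square to its slope.
- vee_stand: Fixed grey stand; origin on the table under the middle of the vees; x (away from the robot) is the rolling direction, y the direction of a seated shaft. Base plate x = -172 to +74, y = -47 to +47, 8 mm thick. Two upright side plates 14 mm thick at y = +36 and -36 mm, open space of 58 mm between them down to the base plate; their upper edges are the rails, then the vees.
- vee_seat (a point): On the stand: middle of the axis of a seated, centred shaft (stand x = 0, y = 0, 63.8 mm above the table), stand's axes. The 90 degree vees begin at the rails' end (x = -16 mm, 60 mm high), bottom at x = 0, 44 mm high; the far flanks rise to x = 28 mm, 72 mm high, and stop the shaft.
- rail_front (a point): On the stand: where to lay the middle of the shaft's axis (stand x = -145 mm, y = 0, 68.5 mm high), stand's axes. The rails rise slightly (2.5 degrees) from x = -164 mm (53.5 mm high) to x = -16 mm (60 mm high), so a shaft let go rolls back against the front lip (x = -172 to -164 mm, 61.5 mm high), its axis then at about x = -151 mm.
- hinge_axis (a point): Fixed to the vee stand: the middle of the hold-down arm's hinge axis (x = +55 mm, y = 0, 96 mm high); the axis runs along the stand's y.
- knob (a point): Centre of the black ball knob, 22 mm diameter, at the free end of the hold-down arm, 100 mm from the hinge axis. The steel arm is 16 mm wide and 10 mm thick; raised, it overhangs the vees towards the robot.
- hold_down (a joint): Angle of the hold-down arm (rad): 0 = level, its rubber pad (16 mm diameter, 55 mm from the hinge) just bearing on a seated shaft; grows as the knob end rises. Starts raised at 0.75 to 1.0. The hinge is stiff (0.25 N m, some 3 to 6 N down on the knob) and stays where it is left; with no shaft the arm goes down to -0.2.
- brass_union: Bystander: small brass pipe union, 22 x 25 x 40 mm, standing; origin at the centre of its underside.
- grey_gland: Bystander: small grey cable gland, 26 x 30 x 45 mm, standing; origin at the centre of its underside.
- black_case: Bystander: black case, 56 x 76 x 22 mm; origin at the centre of its underside.
- hex_set: Bystander: folding hex key set, 22 x 86 x 28 mm; origin at the centre of its underside.

How it is judged:
By the outcome, as a careful person would: the job done as asked, in the order asked, and still so for the second after the job is handed in, with the robot touching nothing.
It also fails if it takes over 67 s, if anything falls off the work surface, if the arm or the gripper's body presses on something with over 40 N, if the wrist force passes 120 N, or if a joint passes its speed limit or range.

## Working session

There is one attempt and no reset: what is moved stays moved. The work goes in short steps, Python scripts to look and compute and a tool call to move; the robot and the scene stay as the last step left them, time stands still between calls to the robot, and variables do not carry over. Pictures are saved under pics/ and viewed, about 8 in all and at most 12, crops included, and the job is handed in when it is done.

Besides the shell and the picture viewer there is one more tool, called after "Call:" as a command line: name --argument value ..., lists and objects as JSON in quotes. carry_out: Moves the arm, as the interface text tells. Its arguments: {"type":"object","properties":{"steps":{"type":"array"}},"required":["steps"]}

```bash
mkdir -p pics; ls
cat > h.py <<'E'
import numpy as np,cv2
from cell import *
def snap(c,n):
    im=capture(c); cv2.imwrite(f'pics/{n}.png',im[:,:,::-1]); return im
def lm(c,names,f=None):
    for n in names:
        try: r=(f or landmark_of)(c,n)
        except Exception as e: print(n,e); continue
        print(c,n,[(np.round(d['point'],4).tolist(),round(d['conf'],2)) for d in r[:2]])
E
python3 - <<'E'
from h import *
s=observe(); print(s['clock'],s['position'],s['ee_rot'],s['opening'])
for c in ['scene','side']:
    snap(c,c+'0')
    lm(c,['long_shaft_mid','long_shaft','short_shaft_mid','shaft_rack','vee_stand','vee_seat','rail_front','hinge_axis','knob'])
a=cv2.imread('pics/scene0.png');b=cv2.imread('pics/side0.png')
print(observe()['clock'])
E
```

```text
pics
0.0 [0.15736305 0.63002064 0.23026704] [ 0.08560005  0.70186666 -0.08697467  0.7017772 ] 0.9973900925835201
scene long_shaft_mid [([0.5592, 0.2046, 0.0823], 0.93)]
scene long_shaft [([0.5161, 0.1962, 0.0574], 0.78)]
scene short_shaft_mid [([0.531, 0.299, 0.0743], 0.86), ([0.3819, 0.1393, -0.0036], 0.16)]
scene shaft_rack [([0.5505, 0.2485, 0.006], 0.56)]
scene vee_stand [([0.6071, -0.0804, -0.0015], 0.88)]
scene vee_seat [([0.6083, -0.0825, 0.0666], 0.69)]
scene rail_front [([0.4598, -0.0877, 0.0717], 0.7), ([0.7594, 0.1396, -0.0003], 0.46)]
scene hinge_axis [([0.5589, 0.2063, 0.083], 0.32)]
scene knob [([0.5965, -0.0787, 0.1689], 0.79)]
side long_shaft_mid [([0.5668, 0.2017, 0.0814], 0.67), ([0.5605, 0.2563, 0.0102], 0.32)]
side long_shaft [([0.5121, 0.1915, 0.0553], 0.94)]
side short_shaft_mid [([0.5269, 0.3003, 0.0759], 0.82)]
side shaft_rack [([0.5601, 0.2553, 0.0109], 0.62)]
side vee_stand [([0.6072, -0.0848, 0.0034], 0.72)]
side vee_seat [([0.6094, -0.0816, 0.0662], 0.73)]
side rail_front [([0.4663, -0.0858, 0.0689], 0.81), ([0.615, -0.0801, 0.0643], 0.66)]
side hinge_axis [([0.6613, -0.0763, 0.0992], 0.91)]
side knob [([0.5906, -0.0779, 0.1671], 0.74)]
1.0
```

View pics/scene0.png

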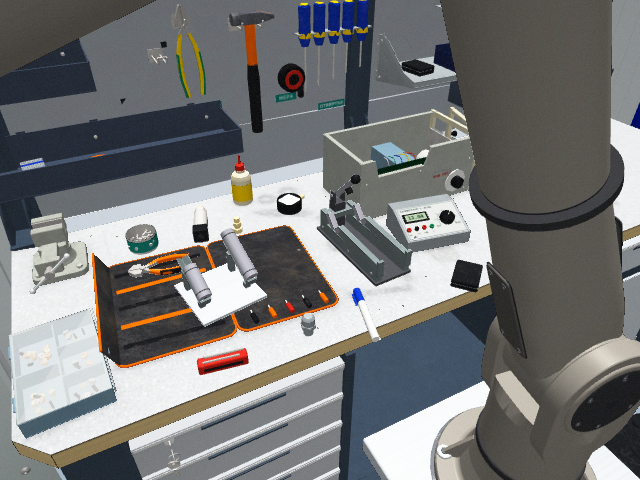

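View pics/side0.png

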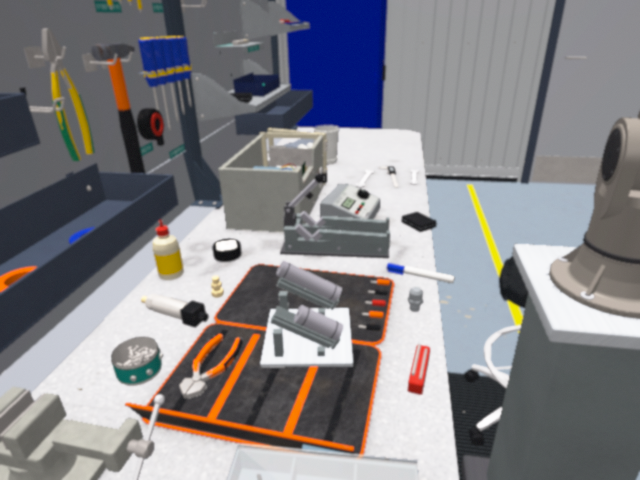

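The scene picture shows the long shaft in the rack's right-hand place, at about px (238,255). The short one is at (197,283), and the stand is at (365,240) with its arm raised towards the robot. The side view agrees. The networks' values are consistent, so I'll go above the rack and look with the wrist camera.

```bash
cat >> h.py <<'E'
from scipy.spatial.transform import Rotation as Ro
def pose(yaw,tilt,jaw=0):
    # tool x fwd-down by tilt deg at heading yaw; jaw: extra turn about tool x
    R=Ro.from_euler('z',yaw,degrees=True)*Ro.from_matrix(np.array([[0,0,1],[0,1,0],[-1,0,0]]).astype(float))
    return R*Ro.from_euler('y',-tilt,degrees=True)*Ro.from_euler('x',jaw,degrees=True)
def delta(p,R):
    s=observe(); C=Ro.from_quat(s['ee_rot'])
    v=(C.inv()*R).as_rotvec(degrees=True); d=np.array(p)-s['position']
    print('t',round(s['clock'],2),'pos',np.round(s['position'],4),'F',np.round(s['force'],1),'op',round(s['opening'],3))
    print(' turn',np.round(v,2),'norm',round(float(np.linalg.norm(v)),1),'shift(before turn)',np.round(C.inv().apply(d),4),'shift(after turn)',np.round(R.inv().apply(d),4))
E
python3 - <<'E'
from h import *
m=np.array([.562,.203,.082]);R=pose(9,30)
print(R.as_matrix().round(3))
n=-R.as_matrix()[:,0]
delta(m+n*.11,R)
E
```

```text
[[ 0.494 -0.156  0.855]
 [ 0.078  0.988  0.135]
 [-0.866  0.     0.5  ]]
t 1.0 pos [0.1575 0.6307 0.2314] F [0.3 0.  0.2] op 1.002
 turn [-22.49 -29.59   6.02] norm 37.7 shift(before turn) [ 0.0541 -0.3384  0.4454] shift(after turn) [ 0.1857 -0.4857  0.2134]
```

Call:
carry_out --steps '[[[0, -0.024, 0.032], [0, 0, 0], 0], [[0, -0.024, 0.032], [0, 0, 0], 0], [[0, -0.024, 0.032], [0, 0, 0], 0], [[0, -0.024, 0.032], [0, 0, 0], 0], [[0, -0.024, 0.032], [0, 0, 0], 0], [[0, -0.024, 0.032], [0, 0, 0], 0], [[0, -0.024, 0.032], [0, 0, 0], 0], [[0, -0.024, 0.032], [0, 0, 0], 0], [[0, -0.024, 0.032], [0, 0, 0], 0], [[0, -0.024, 0.032], [0, 0, 0], 0], [[0, -0.024, 0.032], [0, 0, 0], 0], [[0, -0.024, 0.032], [0, 0, 0], 0], [[0, -0.024, 0.032], [0, 0, 0], 0], [[0, -0.024, 0.032], [0, 0, 0], 0], [[0, 0, 0], [-4.5, -5.9, 1.2], 0], [[0, 0, 0], [-4.5, -5.9, 1.2], 0], [[0, 0, 0], [-4.5, -5.9, 1.2], 0], [[0, 0, 0], [-4.5, -5.9, 1.2], 0], [[0, 0, 0], [-4.5, -5.9, 1.2], 0], [[0, 0, 0], [0, 0, 0], 0]]'

```text
clock: 3.0
position: [0.5069, 0.1943, 0.2287]
ee_rot: [-0.041, 0.501, 0.068, 0.862]
force: [-0.2, -0.2, -0.2]
opening: 1.002
```

Run:
```python
from h import *
snap('wrist','w1')
lm('wrist',['long_shaft_mid','long_shaft','short_shaft_mid','shaft_rack'])
snap('scene','s1')
lm('scene',['long_shaft_mid','long_shaft','short_shaft_mid','shaft_rack','vee_seat','rail_front','knob'])
m=np.array([.562,.203,.082]);R=pose(9,30)
n=-R.as_matrix()[:,0]
delta(m+n*.11,R)
```

```text
wrist long_shaft_mid [([0.5629, 0.2031, 0.0857], 0.91)]
wrist long_shaft [([0.513, 0.1965, 0.0585], 0.85)]
wrist short_shaft_mid [([0.5263, 0.2968, 0.073], 0.95)]
wrist shaft_rack [([0.5598, 0.2539, 0.0067], 0.9)]
scene long_shaft_mid [([0.5584, 0.2048, 0.0808], 0.77)]
scene long_shaft [([0.5174, 0.1956, 0.0562], 0.68)]
scene short_shaft_mid [([0.5291, 0.2996, 0.0728], 0.64)]
scene shaft_rack [([0.5549, 0.253, 0.0059], 0.92)]
scene vee_seat [([0.6114, -0.0843, 0.0642], 0.57)]
scene rail_front [([0.46, -0.0866, 0.071], 0.92)]
scene knob [([0.5933, -0.0799, 0.1686], 0.47), ([0.4611, -0.087, 0.0693], 0.16)]
t 3.65 pos [0.5109 0.1961 0.2313] F [0.4 0.5 0.6] op 0.992
 turn [-0.01 -0.1   0.02] norm 0.1 shift(before turn) [ 0.0451 -0.0012 -0.0299] shift(after turn) [ 0.0451 -0.0012 -0.03  ]
```

View pics/w1.png

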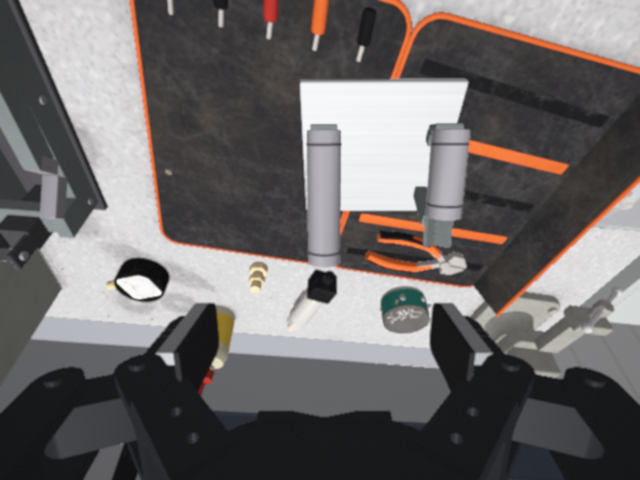

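```bash
python3 - <<'E'
from h import *
c=camera_params('wrist')
def pr(X):
    x=c['R']@X+c['t']; return np.round([c['fx']*x[0]/x[2]+c['cx'],c['fy']*x[1]/x[2]+c['cy']],1)
for y in (7,9,11):
    R=pose(y,30).as_matrix(); m=np.array([.5615,.2035,.083]); d=R[:,2]
    print(y,pr(m-.055*d),pr(m),pr(m+.055*d), pr(m-.055*d-.014*R[:,0]),pr(m+.055*d-.014*R[:,0]))
print(np.round(c['R'],3))
E
python3 - <<'E'
import cv2,numpy as np
im=cv2.imread('pics/w1.png',0).astype(float)
for r in (150,170,190,220,250):
    g=np.diff(im[r-2:r+3,295:355].mean(0)); i=np.argsort(-abs(g))[:5]; print(r,sorted((int(k)+295,int(g[k])) for k in i))
for c in (318,328):
    for a,b in((110,145),(240,280)):
        g=np.diff(im[a:b,c-2:c+3].mean(1)); i=np.argsort(-abs(g))[:5]; print(c,sorted((int(k)+a,int(g[k])) for k in i))
E
```

```text
7 [325.8 120.7] [323.7 191.2] [321.8 254.7] [326.3 119.8] [322. 260.]
9 [323.7 120.7] [323.7 191.2] [323.7 254.8] [323.7 119.7] [323.7 260. ]
11 [321.6 120.7] [323.7 191.2] [325.6 254.7] [321.2 119.8] [325.4 260. ]
[[-0.157  0.988  0.   ]
 [ 0.684  0.108  0.721]
 [ 0.712  0.113 -0.693]]
150 [(301, 52), (302, 73), (303, 45), (306, -53), (340, 65)]
170 [(302, 45), (303, 66), (304, 36), (306, -39), (340, 58)]
190 [(303, 44), (304, 58), (307, -27), (339, 42), (340, 51)]
220 [(306, 24), (307, 18), (339, 14), (345, -25), (346, -26)]
250 [(306, 18), (307, 22), (308, 16), (337, -15), (338, -15)]
318 [(122, -22), (123, -60), (124, -25), (142, -28), (143, -27)]
318 [(253, -32), (255, 28), (268, -35), (269, -59), (270, -56)]
328 [(122, -22), (123, -59), (124, -25), (142, -28), (143, -26)]
328 [(253, -28), (269, -35), (270, -60), (271, -62), (272, -29)]
```

Run:
```python
from h import *
R=pose(9,30); delta(np.array([.5635,.2035,.085])+R.as_matrix()[:,0]*.019,R)
```

```text
t 3.65 pos [0.5109 0.1961 0.2313] F [0.4 0.5 0.6] op 0.992
 turn [-0.01 -0.1   0.02] norm 0.1 shift(before turn) [ 0.1723 -0.0009 -0.0268] shift(after turn) [ 0.1722 -0.0009 -0.0271]
```

Call:
carry_out --steps '[[[0.02, 0, -0.0135], [0, 0, 0], 0], [[0.02, -0.001, -0.0135], [0, 0, 0], 0], [[0.03, 0, 0], [0, 0, 0], 0], [[0.03, 0, 0], [0, 0, 0], 0], [[0.02, 0, 0], [0, 0, 0], 0], [[0.02, 0, 0], [0, 0, 0], 0], [[0.016, 0, 0], [0, 0, 0], 0], [[0.016, 0, 0], [0, 0, 0], 0], [[0, 0, 0], [0, 0, 0], 0], [[0, 0, 0], [0, 0, 0], 0], [[0, 0, 0], [0, 0, 0], 0]]'

```text
clock: 4.75
position: [0.5724, 0.2049, 0.0698]
ee_rot: [-0.039, 0.499, 0.068, 0.863]
force: [0.1, 0.3, 0.3]
opening: 1.0
```

Run:
```python
from h import *
R=pose(9,30); delta(np.array([.5635,.2035,.085])+R.as_matrix()[:,0]*.019,R)
a=capture('side'); b=capture('wrist')
cv2.imwrite('pics/g.png',np.hstack([cv2.resize(a[210:410,210:410],(500,500)),cv2.resize(b[100:480,100:540],(300,259)) if 0 else cv2.copyMakeBorder(cv2.resize(b,(300,225)),0,275,0,0,0)])[:,:,::-1])
```

```text
t 4.75 pos [0.5724 0.2049 0.0698] F [0.1 0.3 0.3] op 1.0
 turn [-0.01 -0.04  0.01] norm 0.0 shift(before turn) [ 0.0013  0.     -0.0002] shift(after turn) [ 0.0013  0.     -0.0002]
```

View pics/g.png

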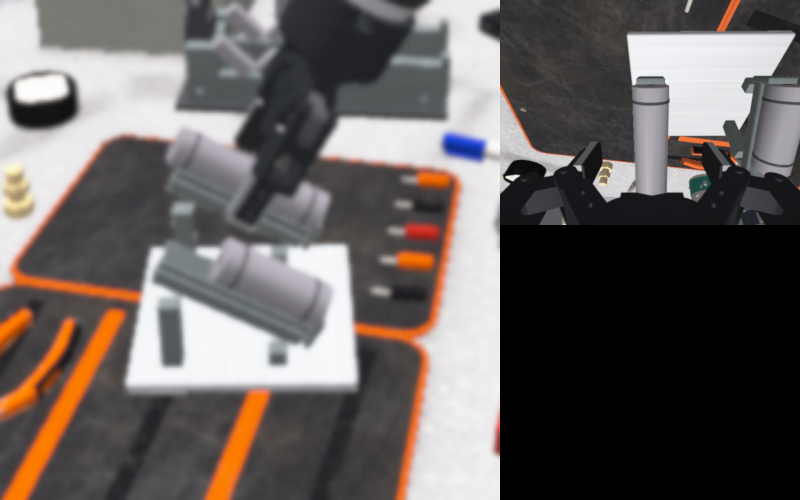

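The crop shows the fingers straddling the long shaft near its middle, at about (255,190) with the shaft spanning (180,150) to (325,215). I'll close and lift square to the slope.

Call:
carry_out --steps '[[[0, 0, 0], [0, 0, 0], 255], [[0, 0, 0], [0, 0, 0], 255], [[0, 0, 0], [0, 0, 0], 255], [[0, 0, 0], [0, 0, 0], 255], [[0, 0, 0], [0, 0, 0], 255], [[0, 0, 0], [0, 0, 0], 255], [[0, 0, 0], [0, 0, 0], 255], [[0, 0, 0], [0, 0, 0], 255], [[-0.005, 0, 0], [0, 0, 0], 255], [[-0.01, 0, 0], [0, 0, 0], 255], [[-0.02, 0, 0], [0, 0, 0], 255], [[-0.03, 0, 0], [0, 0, 0], 255], [[-0.03, 0, 0], [0, 0, 0], 255], [[-0.03, 0, 0], [0, 0, 0], 255], [[-0.03, 0, 0], [0, 0, 0], 255], [[0, 0, 0], [0, 0, 0], 255]]'

```text
clock: 6.45
position: [0.496, 0.1935, 0.2066]
ee_rot: [-0.039, 0.497, 0.068, 0.864]
force: [0.7, 0.4, -2.0]
opening: 0.31
```

Run:
```python
from h import *
w=capture('wrist'); lm('wrist',['long_shaft_mid','long_shaft'])
s=observe(); R=Ro.from_quat(s['ee_rot'])
for d in landmark_of('wrist','long_shaft_mid')[:1]+landmark_of('wrist','long_shaft')[:1]: print('in tool',np.round(R.inv().apply(np.array(d['point'])-s['position']),4))
cv2.imwrite('pics/w2.png',w[:,:,::-1])
a=np.array([[.6085,-.082],[.461,-.0865]]);print('yaw stand',np.degrees(np.arctan2(*(a[0]-a[1])[::-1])))
capture('side'); 
for c in('side',): lm(c,['vee_seat','rail_front','hinge_axis','knob','vee_stand'])
capture('scene'); lm('scene',['vee_seat','rail_front','hinge_axis','knob','vee_stand'])
delta([.465,-.086,.15],pose(2,0,90))
delta([.465,-.086,.15],pose(2,0,-90))
print(s['qpos'])
```

```text
wrist long_shaft_mid [([0.4843, 0.1898, 0.223], 0.55)]
wrist long_shaft [([0.4373, 0.1851, 0.1963], 0.89)]
in tool [-0.0238 -0.0005  0.0006]
in tool [-0.0241  0.0022 -0.0536]
yaw stand 1.7474648062330789
side vee_seat [([0.6104, -0.0814, 0.0654], 0.9)]
side rail_front [([0.4661, -0.0844, 0.0678], 0.63)]
side hinge_axis [([0.6612, -0.074, 0.0955], 0.71)]
side knob [([0.5955, -0.0772, 0.1736], 0.8)]
side vee_stand [([0.6062, -0.0851, -0.0024], 0.59)]
scene vee_seat [([0.6129, -0.0816, 0.0606], 0.88)]
scene rail_front [([0.4595, -0.0881, 0.0702], 0.77)]
scene hinge_axis [([0.6633, -0.0747, 0.0966], 0.91)]
scene knob [([0.5942, -0.0783, 0.1655], 0.53)]
scene vee_stand [([0.6088, -0.0807, -0.0008], 0.55)]
t 7.3 pos [0.496  0.1928 0.2034] F [ 0.4 -0.3 -2. ] op 0.309
 turn [ 94.57  22.36 -25.25] norm 100.4 shift(before turn) [ 0.0093 -0.2705 -0.0911] shift(after turn) [ 0.0534 -0.0407  0.2775]
t 7.3 pos [0.496  0.1928 0.2034] F [ 0.4 -0.3 -2. ] op 0.309
 turn [-80.96  24.44  21.64] norm 87.3 shift(before turn) [ 0.0093 -0.2705 -0.0911] shift(after turn) [ 0.0534  0.0407 -0.2775]
[-0.23509814 -0.02427847 -0.34065482  2.23204689  0.42926167  0.49015265
  0.81483257]
```

Call:
carry_out --steps '[[[-0.0046, -0.034, -0.008], [0, 0, 0], 255], [[-0.0046, -0.034, -0.008], [0, 0, 0], 255], [[-0.0046, -0.034, -0.008], [0, 0, 0], 255], [[-0.0046, -0.034, -0.008], [0, 0, 0], 255], [[-0.0046, -0.034, -0.008], [0, 0, 0], 255], [[-0.0046, -0.034, -0.008], [0, 0, 0], 255], [[-0.0046, -0.034, -0.008], [0, 0, 0], 255], [[-0.0046, -0.034, -0.008], [0, 0, 0], 255], [[0, 0, 0], [-7.36, 2.22, 1.97], 255], [[0, 0, 0], [-7.36, 2.22, 1.97], 255], [[0, 0, 0], [-7.36, 2.22, 1.97], 255], [[0, 0, 0], [-7.36, 2.22, 1.97], 255], [[0, 0, 0], [-7.36, 2.22, 1.97], 255], [[0, 0, 0], [-7.36, 2.22, 1.97], 255], [[0, 0, 0], [-7.36, 2.22, 1.97], 255], [[0, 0, 0], [-7.36, 2.22, 1.97], 255], [[0, 0, 0], [-7.36, 2.22, 1.97], 255], [[0, 0, 0], [-7.36, 2.22, 1.97], 255], [[0, 0, 0], [-7.36, 2.22, 1.97], 255], [[0, 0, 0], [0, 0, 0], 255]]'

```text
clock: 9.3
position: [0.4638, -0.0896, 0.1961]
ee_rot: [-0.378, 0.539, 0.382, 0.648]
force: [-0.2, -0.3, -1.8]
opening: 0.307
```

Run:
```python
from h import *
snap('wrist','w3')
lm('wrist',['vee_seat','rail_front','hinge_axis','knob','vee_stand','long_shaft_mid'])
delta([.465,-.086,.15],pose(2,0,-90)); print(np.round(observe()['qpos'],2))
```

```text
wrist vee_seat [([0.6079, -0.0801, 0.0646], 0.57)]
wrist rail_front []
wrist hinge_axis [([0.6605, -0.0707, 0.095], 0.55)]
wrist knob [([0.5958, -0.0821, 0.1641], 0.97)]
wrist vee_stand [([0.606, -0.078, -0.0022], 0.66)]
wrist long_shaft_mid [([0.4625, -0.0918, 0.2159], 0.78)]
t 9.65 pos [ 0.4632 -0.0886  0.1959] F [ 0.4  0.2 -2.8] op 0.307
 turn [-26.56   6.39   6.13] norm 28.0 shift(before turn) [ 0.0458  0.0031 -0.003 ] shift(after turn) [ 0.0459 -0.0018  0.0025]
[ 0.61  0.07 -0.45  2.06 -0.1   0.92  2.93]
```

View pics/w3.png

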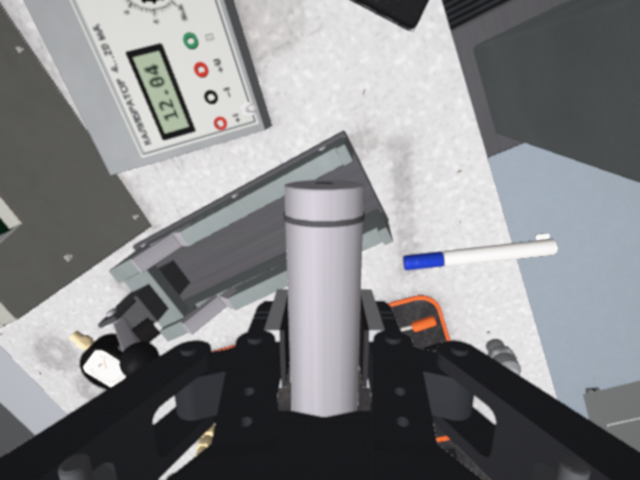

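```bash
python3 - <<'E'
from h import *
c=camera_params('wrist')
def bp(u,v,z):
    d=c['R'].T@np.array([(u-c['cx'])/c['fx'],(v-c['cy'])/c['fy'],1]); o=-c['R'].T@c['t']; return o+d*(z-o[2])/d[2]
for z in(.008,.055):
    a,b,e=bp(345,132,z),bp(390,240,z),bp(135,245,z)
    print(z,a.round(4),b.round(4),e.round(4),np.degrees(np.arctan2(*(e-a)[1::-1])),np.degrees(np.arctan2(*(b-a)[1::-1]))-90,np.linalg.norm(a-b),np.linalg.norm(a-e))
delta([.465,-.086,.15],pose(2.5,0,90))
E
python3 - <<'E'
import cv2
im=cv2.imread('pics/w3.png')[110:350,90:410]
cv2.imwrite('pics/w3c.png',cv2.resize(im,(800,600),interpolation=cv2.INTER_CUBIC))
E
```

```text
0.008 [ 0.4383 -0.1349  0.008 ] [ 0.4388 -0.0263  0.008 ] [ 0.6775 -0.1215  0.008 ] 3.213528860347064 -0.26033705168741506 0.10864023202620339 0.23959375324439314
0.055 [ 0.4351 -0.1395  0.055 ] [ 0.4355 -0.0469  0.055 ] [ 0.6391 -0.128   0.055 ] 3.213528860347062 -0.26033705168741506 0.09262135674792166 0.20426593426705858
t 9.65 pos [ 0.4632 -0.0886  0.1959] F [ 0.4  0.2 -2.8] op 0.307
 turn [152.49   8.37  -8.65] norm 153.0 shift(before turn) [ 0.0458  0.0031 -0.003 ] shift(after turn) [ 0.0459  0.0019 -0.0025]
```

View pics/w3c.png

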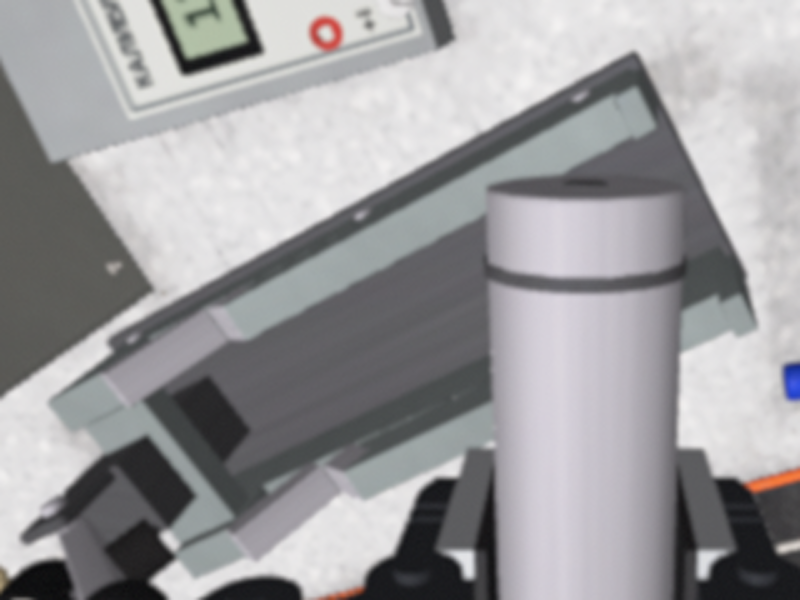

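Run:
```python
from h import *
from scipy.optimize import least_squares
c=camera_params('wrist')
P=np.array([[343.2,131.2,-172,-47,8],[172,234,-16,-43,60],[185.2,245.2,-16,-29,60],[223.2,296,-16,29,60],[234.8,308.8,-16,43,60],[343,145,-172,-43,61.5],[352.8,160,-172,-29,61.5],[391,240,-172,43,61.5]])
def f(p):
    X=P[:,2:]/1000; r=Ro.from_euler('z',p[2]).apply(X)+[p[0],p[1],0]
    x=(c['R']@r.T).T+c['t']
    return np.c_[c['fx']*x[:,0]/x[:,2]+c['cx']-P[:,0],c['fy']*x[:,1]/x[:,2]+c['cy']-P[:,1]].ravel()
r=least_squares(f,[.609,-.082,.04],loss='soft_l1',f_scale=3)
print(r.x,np.degrees(r.x[2])); print(f(r.x).reshape(-1,2).round(1))
R=Ro.from_euler('z',r.x[2])
for n,q in dict(rail=(-.145,0,.0685),lip=(-.151,0,.068),knob=(-.016,0,.168),hinge=(.055,0,.096)).items(): print(n,(R.apply(q)+[r.x[0],r.x[1],0]).round(4))
```

```text
[ 0.60850825 -0.08136385  0.05395075] 3.091150173353291
[[-0.5 -1.7]
 [ 3.3 -2.5]
 [ 0.1  0.1]
 [ 0.4  2.4]
 [-2.6  1.4]
 [ 0.  -1.7]
 [-1.1  0.7]
 [ 0.7  1.8]]
rail [ 0.4637 -0.0892  0.0685]
lip [ 0.4577 -0.0895  0.068 ]
knob [ 0.5925 -0.0822  0.168 ]
hinge [ 0.6634 -0.0784  0.096 ]
```

Call:
carry_out --steps '[[[0, 0, 0], [8.45, 0.46, -0.48], 255], [[0, 0, 0], [8.45, 0.46, -0.48], 255], [[0, 0, 0], [8.45, 0.46, -0.48], 255], [[0, 0, 0], [8.45, 0.46, -0.48], 255], [[0, 0, 0], [8.45, 0.46, -0.48], 255], [[0, 0, 0], [8.45, 0.46, -0.48], 255], [[0, 0, 0], [8.45, 0.46, -0.48], 255], [[0, 0, 0], [8.45, 0.46, -0.48], 255], [[0, 0, 0], [8.45, 0.46, -0.48], 255], [[0, 0, 0], [8.45, 0.46, -0.48], 255], [[0, 0, 0], [8.45, 0.46, -0.48], 255], [[0, 0, 0], [8.45, 0.46, -0.48], 255], [[0, 0, 0], [8.45, 0.46, -0.48], 255], [[0, 0, 0], [8.45, 0.46, -0.48], 255], [[0, 0, 0], [8.45, 0.46, -0.48], 255], [[0, 0, 0], [8.45, 0.46, -0.48], 255], [[0, 0, 0], [8.45, 0.46, -0.48], 255], [[0, 0, 0], [8.45, 0.46, -0.48], 255], [[0, 0, 0], [0, 0, 0], 255]]'

```text
clock: 11.55
position: [0.4637, -0.0885, 0.1958]
ee_rot: [0.487, 0.512, -0.487, 0.513]
force: [-0.7, 0.2, -3.0]
opening: 0.309
```

Run:
```python
from h import *
capture('wrist');s=observe();C=Ro.from_quat(s['ee_rot'])
for d in landmark_of('wrist','long_shaft_mid')[:1]: print('mid in tool',np.round(C.inv().apply(np.array(d['point'])-s['position']),4),d['conf'])
lm('wrist',['rail_front','long_shaft'])
delta([.4637,-.088,.0685-.0235],pose(3,0,90)); print(np.round(observe()['qpos'],2), C.as_matrix().round(3))
```

```text
mid in tool [-0.0182  0.0023  0.0017] 0.94
wrist rail_front [([0.659, -0.0709, 0.0942], 0.59), ([0.3682, -0.2297, -0.0038], 0.17)]
wrist long_shaft [([0.4589, -0.0314, 0.2118], 0.95)]
t 11.75 pos [ 0.4632 -0.0886  0.1958] F [ 0.6 -0.3 -2. ] op 0.305
 turn [ 0.01  0.03 -0.07] norm 0.1 shift(before turn) [ 0.1508  0.0004 -0.0007] shift(after turn) [ 0.1508  0.0005 -0.0006]
[ 0.41  0.12 -0.34  1.98  0.05  1.04  0.1 ] [[ 0.001  0.999  0.054]
 [-0.001  0.054 -0.999]
 [-1.     0.001  0.001]]
```

Call:
carry_out --steps '[[[0.03, 0, 0], [0, 0, 0], 255], [[0.03, 0, 0], [0, 0, 0], 255], [[0.03, 0, 0], [0, 0, 0], 255], [[0.02, 0, 0], [0, 0, 0], 255], [[0.015, 0, 0], [0, 0, 0], 255], [[0.01, 0, 0], [0, 0, 0], 255], [[0.005, 0, 0], [0, 0, 0], 255], [[0, 0, 0], [0, 0, 0], 255], [[0, 0, 0], [0, 0, 0], 255]]'

```text
clock: 12.65
position: [0.464, -0.0892, 0.0565]
ee_rot: [0.488, 0.512, -0.487, 0.513]
force: [0.1, 1.2, -1.2]
opening: 0.309
```

Run:
```python
from h import *
a=capture('side'); cv2.imwrite('pics/p1.png',cv2.resize(a[150:300,240:440],(800,600),interpolation=cv2.INTER_CUBIC)[:,:,::-1])
lm('side',['long_shaft_mid','rail_front'])
delta([.4637,-.088,.0485],pose(3,0,90))
```

```text
side long_shaft_mid [([0.4675, -0.0892, 0.0733], 0.91)]
side rail_front [([0.4655, -0.0858, 0.0678], 0.65)]
t 12.8 pos [ 0.464  -0.0892  0.0566] F [ 1.2  0.  -2.7] op 0.309
 turn [-0.15  0.04 -0.15] norm 0.2 shift(before turn) [ 0.0081 -0.0003 -0.0012] shift(after turn) [ 0.0081 -0.0002 -0.0012]
```

View pics/p1.png

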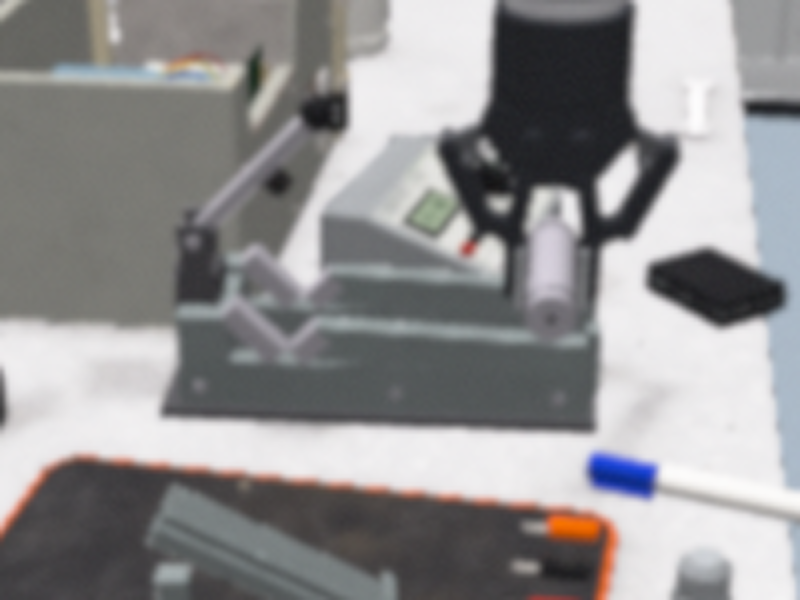

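The crop shows the shaft just above the front of the rails, with its end at (550,320). The lip is at (595,340). I'll lower it in small steps, watching the force.

Call:
carry_out --steps '[[[0.002, 0, 0], [0, 0, 0], 255], [[0.002, 0, 0], [0, 0, 0], 255], [[0, 0, 0], [0, 0, 0], 255]]'

```text
clock: 13.1
position: [0.4631, -0.0891, 0.0516]
ee_rot: [0.488, 0.512, -0.487, 0.512]
force: [-0.8, 0.3, -1.5]
opening: 0.308
```

Call:
carry_out --steps '[[[0.0015, 0, 0], [0, 0, 0], 255], [[0.0015, 0, 0], [0, 0, 0], 255], [[0, 0, 0], [0, 0, 0], 255]]'

```text
clock: 13.4
position: [0.4635, -0.0891, 0.0497]
ee_rot: [0.487, 0.512, -0.487, 0.513]
force: [-3.7, 0.7, 7.0]
opening: 0.304
```

Call:
carry_out --steps '[[[0, 0, 0], [0, 0, 0], 120], [[0, 0, 0], [0, 0, 0], 90], [[0, 0, 0], [0, 0, 0], 60], [[0, 0, 0], [0, 0, 0], 0], [[0, 0, 0], [0, 0, 0], 0], [[0, 0, 0], [0, 0, 0], 0], [[0, 0, 0], [0, 0, 0], 0], [[-0.01, 0, 0], [0, 0, 0], 0], [[-0.02, 0, 0], [0, 0, 0], 0], [[-0.03, 0, 0], [0, 0, 0], 0], [[-0.03, 0, 0], [0, 0, 0], 0], [[-0.03, 0, 0], [0, 0, 0], 0], [[-0.02, 0, 0], [0, 0, 0], 0], [[0, 0, 0], [0, 0, 0], 0], [[0, 0, 0], [0, 0, 0], 0]]'

```text
clock: 14.9
position: [0.4632, -0.0891, 0.1893]
ee_rot: [0.488, 0.512, -0.487, 0.513]
force: [-0.1, -0.3, -0.9]
opening: 1.001
```

Run:
```python
from h import *
a=capture('side'); b=capture('wrist'); 
cv2.imwrite('pics/p2.png',np.vstack([cv2.resize(a[150:270,240:440],(500,300),interpolation=cv2.INTER_CUBIC),cv2.copyMakeBorder(cv2.resize(b,(400,300)),0,0,0,100,0)])[:,:,::-1])
lm('side',['long_shaft_mid','knob']);lm('wrist',['long_shaft_mid','knob'])
capture('scene');lm('scene',['long_shaft_mid','knob'])
delta([.41,-.0915,.20],pose(3,20,0))
delta([.41,-.0915,.20],pose(3,0,0))
```

```text
side long_shaft_mid [([0.4605, -0.0906, 0.0678], 0.65)]
side knob [([0.5946, -0.0799, 0.1733], 0.53)]
wrist long_shaft_mid [([0.4544, -0.0884, 0.0698], 0.7)]
wrist knob [([0.5943, -0.0833, 0.1662], 0.61), ([0.6069, -0.0774, -0.0022], 0.39)]
scene long_shaft_mid [([0.4546, -0.0859, 0.0648], 0.89)]
scene knob [([0.5947, -0.0787, 0.1675], 0.62)]
t 15.35 pos [ 0.463  -0.089   0.1884] F [-0.6 -0.4 -0.1] op 1.003
 turn [-89.15 -15.67  15.71] norm 91.9 shift(before turn) [-0.0116 -0.0531 -0.0001] shift(after turn) [-0.029   0.0003 -0.0459]
t 15.35 pos [ 0.463  -0.089   0.1884] F [-0.6 -0.4 -0.1] op 1.003
 turn [-9.015e+01  1.000e-02 -1.000e-02] norm 90.1 shift(before turn) [-0.0116 -0.0531 -0.0001] shift(after turn) [-0.0116  0.0003 -0.0531]
```

View pics/p2.png

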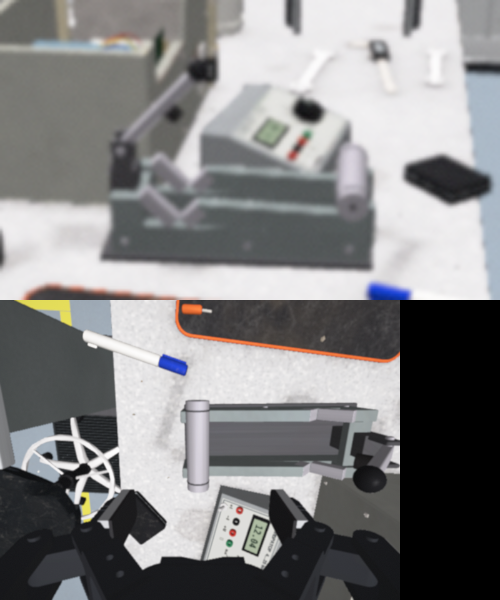

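Call:
carry_out --steps '[[[0, -0.026, 0], [0, 0, 0], 205], [[0, -0.026, 0], [0, 0, 0], 205], [[0, 0, 0], [-8.1, -1.42, 1.43], 205], [[0, 0, 0], [-8.1, -1.42, 1.43], 205], [[0, 0, 0], [-8.1, -1.42, 1.43], 205], [[0, 0, 0], [-8.1, -1.42, 1.43], 205], [[0, 0, 0], [-8.1, -1.42, 1.43], 205], [[0, 0, 0], [-8.1, -1.42, 1.43], 205], [[0, 0, 0], [-8.1, -1.42, 1.43], 205], [[0, 0, 0], [-8.1, -1.42, 1.43], 205], [[0, 0, 0], [-8.1, -1.42, 1.43], 205], [[0, 0, 0], [-8.1, -1.42, 1.43], 205], [[0, 0, 0], [-8.1, -1.42, 1.43], 205], [[0, 0, 0], [0, 0, 0], 205]]'

```text
clock: 16.75
position: [0.4103, -0.0921, 0.1883]
ee_rot: [-0.014, 0.574, 0.021, 0.819]
force: [-0.2, -0.1, -0.5]
opening: 0.196
```

Run:
```python
from h import *
s=observe();print(Ro.from_quat(s['ee_rot']).as_matrix().round(3),s['qpos'].round(2))
delta([.415,-.0915,.06],pose(3,20,0))
delta([.415,-.0915,.06],pose(3,0,0))
```

```text
[[ 0.341 -0.05   0.939]
 [ 0.018  0.999  0.046]
 [-0.94   0.001  0.342]] [ 0.35 -0.16 -0.15  2.33 -0.18  0.65  1.95]
t 16.75 pos [ 0.4103 -0.0921  0.1883] F [-0.2 -0.1 -0.5] op 0.196
 turn [-0.17 -0.02 -0.02] norm 0.2 shift(before turn) [ 0.1222  0.0002 -0.0394] shift(after turn) [ 0.1222  0.0003 -0.0394]
t 16.75 pos [ 0.4103 -0.0921  0.1883] F [-0.2 -0.1 -0.5] op 0.196
 turn [-0.17 19.98 -0.05] norm 20.0 shift(before turn) [ 0.1222  0.0002 -0.0394] shift(after turn) [0.1283 0.0003 0.0047]
```

Call:
carry_out --steps '[[[0.02, 0, -0.0073], [0, 0, 0], 205], [[0.02, 0, -0.0073], [0, 0, 0], 205], [[0.02, 0, -0.0073], [0, 0, 0], 205], [[0.02, 0, -0.0073], [0, 0, 0], 205], [[0.02, 0, -0.0073], [0, 0, 0], 205], [[0.02, 0, -0.0073], [0, 0, 0], 205], [[0, 0, 0], [0, 0, 0], 205], [[0, 0, 0], [0, 0, 0], 205]]'

```text
clock: 17.55
position: [0.4122, -0.0933, 0.0663]
ee_rot: [-0.014, 0.575, 0.019, 0.818]
force: [0.1, -0.1, 0.7]
opening: 0.196
```

Run:
```python
from h import *
s=observe();print(Ro.from_quat(s['ee_rot']).as_matrix().round(3),s['qpos'].round(2))
delta([.42,-.0912,.058],pose(3,20,0))
```

```text
[[ 0.339 -0.048  0.94 ]
 [ 0.015  0.999  0.046]
 [-0.941 -0.001  0.339]] [ 0.52  0.09 -0.35  2.45 -0.17  0.27  1.95]
t 17.55 pos [ 0.4122 -0.0933  0.0663] F [ 0.1 -0.1  0.7] op 0.196
 turn [-0.21 -0.16  0.13] norm 0.3 shift(before turn) [0.0105 0.0017 0.0046] shift(after turn) [0.0106 0.0017 0.0046]
```

Call:
carry_out --steps '[[[0, 0.001, 0.005], [0, 0, 0], 205], [[0.007, 0.001, 0.002], [0, 0, 0], 205], [[0.006, 0, 0.001], [0, 0, 0], 205], [[0, 0, 0], [0, 0, 0], 205], [[0, 0, 0], [0, 0, 0], 205]]'

```text
clock: 18.05
position: [0.4236, -0.0897, 0.0564]
ee_rot: [-0.016, 0.575, 0.021, 0.818]
force: [-0.7, -0.1, 0.0]
opening: 0.198
```

Run:
```python
from h import *
s=observe();print(Ro.from_quat(s['ee_rot']).as_matrix().round(3),s['qpos'].round(2))
a=capture('side'); cv2.imwrite('pics/p3.png',cv2.resize(a[170:270,270:430],(800,500),interpolation=cv2.INTER_CUBIC)[:,:,::-1])
for t in (20,25): delta([.435,-.0904,.057],pose(3,t,0))
```

```text
[[ 0.338 -0.052  0.94 ]
 [ 0.016  0.999  0.05 ]
 [-0.941 -0.002  0.339]] [ 0.48  0.13 -0.33  2.44 -0.12  0.24  1.89]
t 18.1 pos [ 0.4236 -0.0899  0.0565] F [-0.5  0.5 -0.3] op 0.198
 turn [ 0.01 -0.18  0.11] norm 0.2 shift(before turn) [ 0.0034 -0.0011  0.0109] shift(after turn) [ 0.0034 -0.0011  0.0108]
t 18.1 pos [ 0.4236 -0.0899  0.0565] F [-0.5  0.5 -0.3] op 0.198
 turn [ 0.01 -5.18  0.11] norm 5.2 shift(before turn) [ 0.0034 -0.0011  0.0109] shift(after turn) [ 0.0043 -0.0011  0.0105]
```

View pics/p3.png

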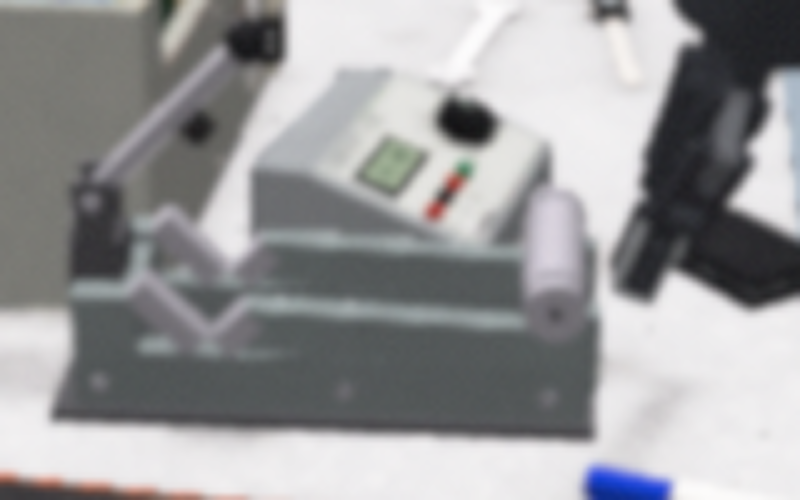

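Call:
carry_out --steps '[[[0.0018, -0.0005, 0.0057], [0, 0, 0], 205], [[0.0018, -0.0005, 0.0057], [0, 0, 0], 205], [[0.0024, 0, 0.0076], [0, 0, 0], 205], [[0.0024, 0, 0.0076], [0, 0, 0], 205], [[0.0024, 0, 0.0076], [0, 0, 0], 205], [[0.0024, 0, 0.0076], [0, 0, 0], 205], [[0.0024, 0, 0.0076], [0, 0, 0], 205], [[0.003, 0, 0.0076], [0, -3, 0], 205], [[0.0034, 0, 0.0075], [0, -3, 0], 205], [[0.0038, 0, 0.0073], [0, -3, 0], 205], [[0.0042, 0, 0.0072], [0, -3, 0], 205], [[0.0045, 0, 0.007], [0, -3, 0], 205], [[0, 0, 0], [0, 0, 0], 205], [[0, 0, 0], [0, 0, 0], 205]]'

```text
clock: 19.5
position: [0.4846, -0.094, 0.0447]
ee_rot: [-0.021, 0.541, 0.015, 0.841]
force: [-2.1, -0.8, -0.8]
opening: 0.198
```

Run:
```python
from h import *
s=observe();print(Ro.from_quat(s['ee_rot']).as_matrix().round(3),s['qpos'].round(2))
a=capture('side'); cv2.imwrite('pics/p4.png',cv2.resize(a[170:270,270:430],(800,500),interpolation=cv2.INTER_CUBIC)[:,:,::-1])
lm('side',['long_shaft_mid','long_shaft','knob'])
delta([.56,-.0835,.058],pose(3,35,0))
```

```text
[[ 0.415 -0.048  0.909]
 [ 0.003  0.999  0.052]
 [-0.91  -0.018  0.414]] [ 0.98  0.34 -0.93  2.37  1.03  0.24  0.79]
side long_shaft_mid [([0.5044, -0.087, 0.0699], 0.82), ([0.5948, -0.0794, 0.1681], 0.46)]
side long_shaft [([0.4941, -0.0338, 0.0677], 0.68), ([0.5923, -0.0797, 0.1678], 0.38)]
side knob [([0.593, -0.0805, 0.1701], 0.58)]
t 19.7 pos [ 0.4848 -0.0938  0.045 ] F [-0.2  1.   0.1] op 0.195
 turn [  0.42 -10.49   1.09] norm 10.6 shift(before turn) [0.0194 0.0063 0.0743] shift(after turn) [0.0327 0.0064 0.0694]
```

View pics/p4.png

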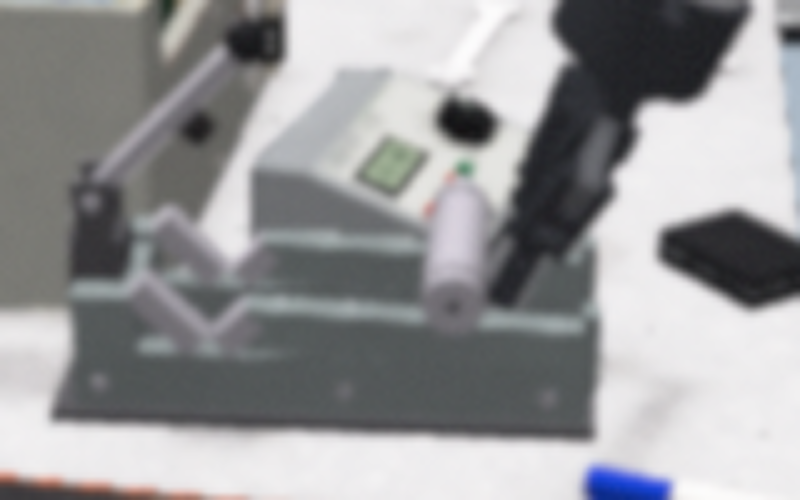

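Call:
carry_out --steps '[[[0.001, 0.0012, 0.0062], [0.1, 0, 0.2], 205], [[0.001, 0.0012, 0.0062], [0.1, 0, 0.2], 205], [[0.001, 0.0012, 0.0062], [0.1, 0, 0.2], 205], [[0.001, 0.0012, 0.0062], [0.1, 0, 0.2], 205], [[0.001, 0.0012, 0.0062], [0, 0, 0.2], 205], [[0, 0, 0], [0, 0, 0], 205]]'

```text
clock: 20.3
position: [0.516, -0.0859, 0.0536]
ee_rot: [-0.014, 0.54, 0.021, 0.841]
force: [0.2, -0.1, 0.1]
opening: 0.192
```

Run:
```python
from h import *
s=observe();print(Ro.from_quat(s['ee_rot']).as_matrix().round(3),s['qpos'].round(2))
capture('side');lm('side',['long_shaft_mid','long_shaft'])
delta([.56,-.0835,.058],pose(3,35,0))
```

```text
[[ 0.416 -0.051  0.908]
 [ 0.021  0.999  0.046]
 [-0.909  0.     0.416]] [ 1.    0.39 -0.98  2.31  0.97  0.3   0.85]
side long_shaft_mid [([0.5427, -0.0856, 0.0711], 0.54), ([0.366, -0.226, 0.0038], 0.35)]
side long_shaft [([0.5346, -0.0318, 0.0666], 0.64)]
t 20.45 pos [ 0.5143 -0.0863  0.0528] F [ 0.7  0.2 -0.4] op 0.195
 turn [ -0.08 -10.52   0.09] norm 10.5 shift(before turn) [0.0143 0.0005 0.0439] shift(after turn) [0.022  0.0004 0.0405]
```

Call:
carry_out --steps '[[[0.0015, 0, 0.0038], [0, -1.5, 0], 205], [[0.0016, 0, 0.0037], [0, -1.5, 0], 205], [[0.0017, 0, 0.0036], [0, -1.5, 0], 205], [[0.0018, 0, 0.0036], [0, -1.5, 0], 205], [[0.0019, 0, 0.0035], [0, -1.5, 0], 205], [[0.002, 0, 0.0035], [0, -1.5, 0], 205], [[0.002, 0, 0.0034], [0, -1.5, 0], 205], [[0, 0, 0], [0, 0, 0], 205]]'

```text
clock: 21.25
position: [0.5414, -0.0847, 0.0533]
ee_rot: [-0.011, 0.462, 0.023, 0.886]
force: [-0.1, -0.1, -0.1]
opening: 0.197
```

Run:
```python
from h import *
s=observe();print(Ro.from_quat(s['ee_rot']).as_matrix().round(3),s['qpos'].round(2))
a=capture('side');lm('side',['long_shaft_mid','long_shaft']); cv2.imwrite('pics/p5.png',cv2.resize(a[170:270,270:430],(800,500),interpolation=cv2.INTER_CUBIC)[:,:,::-1])
delta([.566,-.0833,.057],pose(3,35,0))
```

```text
[[ 0.572 -0.05   0.819]
 [ 0.03   0.999  0.041]
 [-0.82   0.001  0.572]] [ 1.11  0.49 -1.1   2.38  1.92  0.31 -0.02]
side long_shaft_mid [([0.5294, 0.2992, 0.0747], 0.35), ([0.3638, -0.2271, 0.0029], 0.32)]
side long_shaft [([0.5587, -0.0285, 0.0734], 0.6)]
t 21.4 pos [ 0.5423 -0.085   0.0542] F [-0.1  0.2  0.3] op 0.196
 turn [-0.09 -0.04  0.11] norm 0.1 shift(before turn) [0.0113 0.0005 0.0211] shift(after turn) [0.0113 0.0004 0.0211]
```

View pics/p5.png

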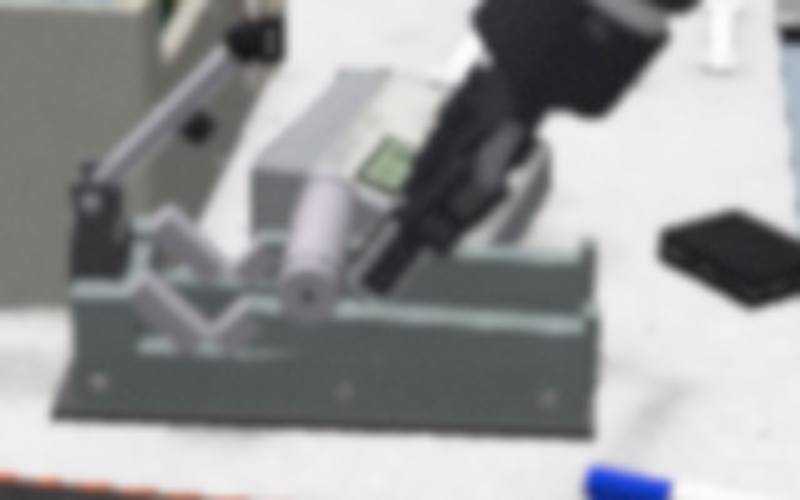

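Call:
carry_out --steps '[[[0.0019, 0, 0.003], [0, 0, 0], 205], [[0.0019, 0, 0.003], [0, 0, 0], 205], [[0.0019, 0, 0.003], [0, 0, 0], 205], [[0.0019, 0, 0.003], [0, 0, 0], 205], [[0.0019, 0, 0.003], [0, 0, 0], 205], [[0.0019, 0, 0.003], [0, 0, 0], 205], [[0.0013, 0, 0.002], [0, 0, 0], 205], [[0, 0, 0], [0, 0, 0], 205]]'

```text
clock: 22.2
position: [0.5666, -0.0836, 0.0554]
ee_rot: [-0.012, 0.461, 0.022, 0.887]
force: [-0.0, -0.4, 0.7]
opening: 0.194
```

Run:
```python
from h import *
a=capture('side');lm('side',['long_shaft_mid','long_shaft']); cv2.imwrite('pics/p6.png',cv2.resize(a[170:270,270:430],(800,500),interpolation=cv2.INTER_CUBIC)[:,:,::-1])
a=capture('scene');lm('scene',['long_shaft_mid','long_shaft'])
a=capture('wrist');lm('wrist',['long_shaft_mid','long_shaft','knob'])
delta([.566,-.0833,.057],pose(3,35,0)); print(observe()['qpos'].round(2))
```

```text
side long_shaft_mid [([0.5888, -0.0832, 0.0724], 0.6)]
side long_shaft [([0.5795, -0.0287, 0.0728], 0.86), ([0.38, 0.3051, 0.0018], 0.29)]
scene long_shaft_mid [([0.5833, -0.078, 0.07], 0.6)]
scene long_shaft [([0.5827, -0.0245, 0.0728], 0.67)]
wrist long_shaft_mid [([0.5821, -0.0822, 0.0755], 0.6)]
wrist long_shaft [([0.4662, -0.0854, 0.0677], 0.24)]
wrist knob []
t 22.7 pos [ 0.5659 -0.0836  0.0551] F [-0.2  0.4 -0.2] op 0.199
 turn [-0.07 -0.01  0.1 ] norm 0.1 shift(before turn) [-0.0015  0.0003  0.0012] shift(after turn) [-0.0015  0.0003  0.0012]
[ 1.04  0.51 -1.05  2.33  1.86  0.31  0.03]
```

Call:
carry_out --steps '[[[0.0011, 0, 0.0017], [0, 0, 0], 205], [[0.0011, 0, 0.0017], [0, 0, 0], 205], [[0.0011, 0, 0.0017], [0, 0, 0], 205], [[0.0011, 0, 0.0017], [0, 0, 0], 205], [[0, 0, 0], [0, 0, 0], 205], [[0, 0, 0], [0, 0, 0], 205]]'

```text
clock: 23.3
position: [0.5743, -0.0832, 0.0556]
ee_rot: [-0.012, 0.462, 0.022, 0.887]
force: [-0.1, -0.2, -0.5]
opening: 0.195
```

Run:
```python
from h import *
a=capture('side');lm('side',['long_shaft_mid','long_shaft']); cv2.imwrite('pics/p6.png',cv2.resize(a[170:270,270:430],(800,500),interpolation=cv2.INTER_CUBIC)[:,:,::-1])
a=capture('scene');lm('scene',['long_shaft_mid','long_shaft'])
delta([.566,-.0833,.057],pose(3,35,0))
```

```text
side long_shaft_mid [([0.6126, -0.079, 0.0619], 0.83), ([0.7597, 0.1446, -0.0026], 0.6)]
side long_shaft [([0.603, -0.0265, 0.0622], 0.86)]
scene long_shaft_mid [([0.6035, -0.0774, 0.0616], 0.83), ([0.3818, 0.1362, -0.0054], 0.25)]
scene long_shaft [([0.6057, -0.024, 0.0641], 0.55), ([0.6077, -0.0753, 0.0594], 0.53)]
t 23.6 pos [ 0.5741 -0.0833  0.0555] F [ 0.2  1.2 -0.2] op 0.194
 turn [-0.07 -0.01  0.1 ] norm 0.1 shift(before turn) [-0.0059  0.0004 -0.0057] shift(after turn) [-0.0059  0.0004 -0.0057]
```

Call:
carry_out --steps '[[[-0.004, 0, -0.005], [0, 0, 0], 205], [[-0.01, 0, -0.01], [0, 0, 0], 205], [[-0.02, 0, -0.01], [0, 0, 0], 205], [[-0.03, 0, -0.005], [0, 0, 0], 205], [[-0.03, 0, 0], [0, 0, 0], 255], [[-0.03, 0, 0], [0, 0, 0], 255], [[-0.03, 0, 0], [0, 0, 0], 255], [[-0.03, 0, 0], [0, 0, 0], 255], [[-0.01, 0, 0], [0, 0, 0], 255], [[0, 0, 0], [0, 0, 0], 255]]'

```text
clock: 24.6
position: [0.5075, -0.0864, 0.1314]
ee_rot: [-0.022, 0.483, 0.003, 0.875]
force: [-0.7, 0.0, -1.1]
opening: 0.0
```

Run:
```python
from h import *
a=capture('side');lm('side',['long_shaft_mid','long_shaft','knob','hinge_axis']); 
b=capture('wrist');lm('wrist',['long_shaft_mid','long_shaft','knob','hinge_axis'])
cv2.imwrite('pics/p7.png',np.hstack([cv2.resize(a[170:270,270:430],(440,275),interpolation=cv2.INTER_CUBIC),cv2.resize(b,(360,270))[:270].copy() if 0 else cv2.resize(b,(360,275))])[:,:,::-1])
delta([.594,-.0815,.20],pose(3,5,0)); print(observe()['qpos'].round(2))
```

```text
side long_shaft_mid [([0.6117, -0.0831, 0.0626], 0.73)]
side long_shaft [([0.6021, -0.0292, 0.0603], 0.65)]
side knob [([0.5928, -0.08, 0.1709], 0.71), ([0.3779, 0.3068, -0.0003], 0.36)]
side hinge_axis [([0.6604, -0.0766, 0.0951], 0.95)]
wrist long_shaft_mid [([0.6084, -0.0804, 0.0679], 0.6)]
wrist long_shaft [([0.6022, -0.0245, 0.0652], 0.78)]
wrist knob []
wrist hinge_axis []
t 25.1 pos [ 0.5072 -0.0857  0.1305] F [-0.6 -0.3 -0.3] op 0.002
 turn [-0.7  27.09  2.22] norm 27.2 shift(before turn) [-0.0126 -0.0005  0.1106] shift(after turn) [-0.0616 -0.0003  0.0927]
[ 1.41  0.2  -1.36  2.36  0.75  0.23  1.02]
```

View pics/p7.png

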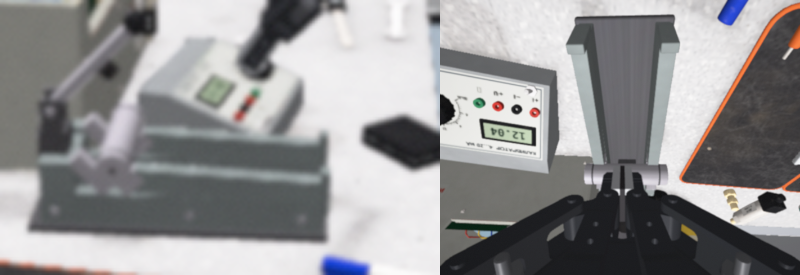

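Call:
carry_out --steps '[[[-0.01, 0, 0], [-0.1, 4.5, 0.37], 255], [[-0.01, 0, 0], [-0.1, 4.5, 0.37], 255], [[-0.01, 0, 0], [-0.1, 4.5, 0.37], 255], [[-0.01, 0, 0], [-0.1, 4.5, 0.37], 255], [[-0.01, 0, 0], [-0.1, 4.5, 0.37], 255], [[-0.01, 0, 0], [-0.1, 4.5, 0.37], 255], [[0, 0, 0], [0, 0, 0], 255], [[0, 0, 0], [0, 0, 0], 255]]'

```text
clock: 25.9
position: [0.4866, -0.0884, 0.1803]
ee_rot: [-0.019, 0.662, 0.013, 0.749]
force: [-0.7, 0.4, 0.2]
opening: -0.002
```

Run:
```python
from h import *
delta([.593,-.0815,.20],pose(3,5,0)); print(observe()['qpos'].round(2))
```

```text
t 25.9 pos [ 0.4866 -0.0884  0.1803] F [-0.7  0.4  0.2] op -0.002
 turn [-0.42  2.07  0.67] norm 2.2 shift(before turn) [-0.0064  0.002   0.1082] shift(after turn) [-0.0103  0.0013  0.108 ]
[ 1.21  0.27 -1.26  2.03  0.33  0.93  1.41]
```

Call:
carry_out --steps '[[[-0.03, 0, 0.003], [-0.4, 2, 0.7], 255], [[0, 0, 0.02], [0, 0, 0], 255], [[0, 0.001, 0.025], [0, 0, 0], 255], [[0, 0.001, 0.025], [0, 0, 0], 255], [[0, 0, 0.025], [0, 0, 0], 255], [[0.005, 0, 0.01], [0, 0, 0], 255], [[0, 0, 0], [0, 0, 0], 255], [[0, 0, 0], [0, 0, 0], 255]]'

```text
clock: 26.7
position: [0.589, -0.0812, 0.2142]
ee_rot: [-0.018, 0.676, 0.019, 0.736]
force: [-0.1, 0.6, 0.0]
opening: 0.001
```

Run:
```python
from h import *
a=capture('side'); cv2.imwrite('pics/p8.png',cv2.resize(a[110:260,260:460],(800,600),interpolation=cv2.INTER_CUBIC)[:,:,::-1])
lm('side',['knob','long_shaft_mid'])
capture('scene');lm('scene',['knob'])
delta([.593,-.0815,.185],pose(3,5,0)); print(observe()['qpos'].round(2),Ro.from_quat(observe()['ee_rot']).as_matrix().round(3))
```

```text
side knob [([0.5914, -0.079, 0.1704], 0.51)]
side long_shaft_mid [([0.6131, -0.0801, 0.0637], 0.84)]
scene knob [([0.5921, -0.0787, 0.1677], 0.53)]
t 26.95 pos [ 0.5901 -0.0816  0.2154] F [-0.1 -0.3 -1. ] op 0.001
 turn [-0.07  0.02  0.08] norm 0.1 shift(before turn) [ 0.0305 -0.      0.0003] shift(after turn) [ 0.0305 -0.0001  0.0003]
[ 0.93  0.46 -1.13  1.74  0.47  1.14  1.3 ] [[ 0.087 -0.051  0.995]
 [ 0.003  0.999  0.051]
 [-0.996 -0.001  0.087]]
```

Call:
carry_out --steps '[[[0.012, 0.001, 0], [0, 0, 0], 255], [[0.012, 0, 0], [0, 0, 0], 255], [[0.006, 0, 0], [0, 0, 0], 255], [[0.004, 0, 0], [0, 0, 0], 255], [[0, 0, 0], [0, 0, 0], 255]]'

```text
clock: 27.45
position: [0.5932, -0.08, 0.1804]
ee_rot: [-0.017, 0.676, 0.019, 0.737]
force: [-0.2, -0.1, -0.1]
opening: 0.004
```

Call:
carry_out --steps '[[[0.003, 0, -0.001], [0, 0, 0], 255], [[0.003, 0, -0.002], [0, 0, 0], 255], [[0.003, 0, -0.003], [0, 0, 0], 255], [[0, 0, 0], [0, 0, 0], 255]]'

```text
clock: 27.85
position: [0.5871, -0.0802, 0.1722]
ee_rot: [-0.018, 0.676, 0.018, 0.736]
force: [-2.9, -0.7, 5.3]
opening: 0.0
```

Call:
carry_out --steps '[[[0.0044, 0, -0.0039], [0, 0, 0], 255], [[0.0044, 0, -0.0039], [0, 0, 0], 255], [[0.0042, 0, -0.0028], [0, 0, 0], 255], [[0.0042, 0, -0.0028], [0, 0, 0], 255], [[0.0042, 0, -0.0028], [0, 0, 0], 255], [[0.0042, 0, -0.0028], [0, 0, 0], 255], [[0.0046, 0, -0.0019], [0, 0, 0], 255], [[0.0046, 0, -0.0019], [0, 0, 0], 255], [[0.0046, 0, -0.0019], [0, 0, 0], 255], [[0.0046, 0, -0.0019], [0, 0, 0], 255], [[0.0044, 0, -0.0009], [0, 0, 0], 255], [[0.0044, 0, -0.0009], [0, 0, 0], 255], [[0.0044, 0, -0.0009], [0, 0, 0], 255], [[0, 0, 0], [0, 0, 0], 255]]'

```text
clock: 29.25
position: [0.5646, -0.0815, 0.1117]
ee_rot: [-0.017, 0.675, 0.019, 0.737]
force: [-0.3, -0.4, -0.4]
opening: -0.0
```

Run:
```python
from h import *
capture('side'); lm('side',['knob','long_shaft_mid','long_shaft'])
delta([.5625,-.0815,.1065],pose(3,5,0))
```

```text
side knob [([0.5668, -0.0842, 0.1026], 0.63)]
side long_shaft_mid [([0.613, -0.0828, 0.0637], 0.69)]
side long_shaft [([0.6052, -0.0259, 0.0633], 0.66)]
t 29.45 pos [ 0.5649 -0.0814  0.1125] F [ 0.1  0.4 -0.1] op 0.0
 turn [-0.05  0.09  0.01] norm 0.1 shift(before turn) [ 0.0058  0.0001 -0.0029] shift(after turn) [ 0.0058  0.0001 -0.0029]
```

Call:
carry_out --steps '[[[0.002, 0, -0.0003], [0, 0, 0], 255], [[0.002, 0, -0.0002], [0, 0, 0], 255]]'

```text
clock: 29.65
position: [0.5646, -0.0815, 0.1086]
ee_rot: [-0.017, 0.675, 0.019, 0.738]
force: [-0.7, -0.7, 2.1]
opening: -0.005
```

Call:
carry_out --steps '[[[0.0015, 0, 0], [0, 0, 0], 255]]'

```text
clock: 29.75
position: [0.5645, -0.0815, 0.1069]
ee_rot: [-0.017, 0.675, 0.019, 0.737]
force: [-0.2, -0.2, 3.4]
opening: -0.001
```

Call:
carry_out --steps '[[[0.0015, 0, 0], [0, 0, 0], 255]]'

```text
clock: 29.85
position: [0.5645, -0.0816, 0.106]
ee_rot: [-0.018, 0.675, 0.019, 0.737]
force: [-5.1, -0.0, 15.1]
opening: 0.001
```

Call:
carry_out --steps '[[[0.0005, 0, 0], [0, 0, 0], 255], [[0, 0, 0], [0, 0, 0], 255]]'

```text
clock: 30.05
position: [0.5645, -0.0815, 0.106]
ee_rot: [-0.018, 0.675, 0.018, 0.737]
force: [-4.1, -0.4, 11.5]
opening: 0.001
```

Call:
carry_out --steps '[[[-0.003, 0, 0], [0, 0, 0], 255], [[-0.01, 0, 0], [0, 0, 0], 255], [[-0.03, 0, -0.005], [0, 0, 0], 255], [[-0.03, 0, -0.02], [0, 0, 0], 255], [[-0.03, 0, -0.03], [0, 0, 0], 255], [[-0.01, 0, -0.03], [0, 0, 0], 255], [[0, 0, 0], [0, 0, 0], 255], [[0, 0, 0], [0, 0, 0], 255]]'

```text
clock: 30.85
position: [0.47, -0.0874, 0.2103]
ee_rot: [-0.018, 0.675, 0.017, 0.737]
force: [1.1, 0.3, 0.4]
opening: 0.002
```

Run:
```python
from h import *
for c in('side','scene','wrist'):
    snap(c,'end_'+c); lm(c,['knob','hinge_axis','long_shaft_mid','long_shaft','short_shaft_mid'])
delta([.5,-.08,.2],pose(3,5,0))
```

```text
side knob [([0.5663, -0.0814, 0.0952], 0.75)]
side hinge_axis [([0.3784, 0.3043, -0.0002], 0.71), ([0.5564, 0.2564, 0.0085], 0.16)]
side long_shaft_mid [([0.6128, -0.0796, 0.0629], 0.69), ([0.6095, -0.078, 0.0638], 0.22)]
side long_shaft [([0.6012, -0.0297, 0.0611], 0.78)]
side short_shaft_mid [([0.5287, 0.2992, 0.0759], 0.96), ([0.6597, -0.0771, 0.0987], 0.19)]
scene knob [([0.6617, -0.0775, 0.0948], 0.56)]
scene hinge_axis [([0.6648, -0.0755, 0.0996], 0.87), ([0.5637, -0.0829, 0.0934], 0.47)]
scene long_shaft_mid [([0.6061, -0.0793, 0.0611], 0.94), ([0.5578, 0.2484, 0.003], 0.16)]
scene long_shaft [([0.6062, -0.0224, 0.0626], 0.67), ([0.3822, 0.1368, -0.0007], 0.65)]
scene short_shaft_mid [([0.5316, 0.3011, 0.0723], 0.85)]
wrist knob []
wrist hinge_axis [([0.6623, -0.0713, 0.0964], 0.67)]
wrist long_shaft_mid []
wrist long_shaft [([0.601, -0.0256, 0.0603], 0.79)]
wrist short_shaft_mid [([0.3671, -0.2312, -0.0041], 0.65)]
t 31.75 pos [ 0.4701 -0.0864  0.21  ] F [0.8 0.9 0.3] op 0.0
 turn [-0.06  0.03  0.03] norm 0.1 shift(before turn) [0.0126 0.0049 0.0292] shift(after turn) [0.0126 0.0049 0.0293]
```

```bash
python3 -c "
from cell import *
print(job_done())"
```

```text
the job is handed in; nothing more can be done
None
```

The long shaft is in the vees with the hold-down arm pressed onto it. I handed the job in at about 32 s of the 67 s allowed.

**What I did**
- I lifted the long shaft out square to its slope.
- I laid it level and about centred across the front of the rails, let go, and it rolled back against the lip.
- I rolled it up the rails with tilted fingers in the gap between the side plates, under the raised arm. It dropped into the vees by itself.
- I pressed the knob down with closed fingers and backed the gripper away to about 0.1 m.

**Last checks**
- **Shaft in the vees:** the side and scene cameras put its middle at about (0.606 to 0.613, -0.080, 0.062). The seat is at about (0.609, -0.081, 0.064), so it is seated and about centred.
- **Hold-down arm:** the side camera puts the knob 95 mm high, against 96 mm for a level arm. During the press the upward force rose from about 3 N to 11–15 N over the last 1 mm, which shows the pad bearing on the shaft.
- **Short shaft:** it is where it started, at about (0.530, 0.300, 0.074).

**What failed or disagreed**
- The first turn of the held shaft ran into the last joint's range, so I turned it the other way.
- The arm also reached its range limits early in the roll. The fingers ran about 6 mm to one side of the gap and low; I corrected that, and the force stayed near 2 N.
- I had used all 12 picture views before the press, so the final state was checked only by the networks and the force readings. In the last pictures some reports were clearly wrong (the scene camera gave the hinge's position for the knob) or missing.
- I did not look at the bystanders again; the arm did not work near them.

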